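# Show the reference ball to the upward-looking camera

## Task

Slide the film roll up off the stand's post and stand it on the square black mat, then lift the ball tray off the post by its fin and carry it, level enough that the loose steel ball never leaves its pocket, to the upward-looking camera. Finish holding it in the gripper: level and still, with the ball pocket centred over the lens and about 5 cm above it. Do not let the tray touch the camera, and leave the other things on the bench where they are.

Things in the scene. Friction and masses are not known exactly. Their poses are not given: they have to be found in the camera images.
- stand: Tray stand, fixed to the bench: black base plate 160 (its x) x 70 (its y) x 8 mm thick, with one upright steel post 16 mm in diameter at x = -48 mm, y = 0, whose top is 66 mm above the bench. Origin: centre of the underside, z up.
- post_top (a point): Centre of the top of the stand's post, 66 mm above the bench.
- tray: Ball tray, loose, about 160 g, flat on the stand, axes along the stand's: plate 150 (x) x 64 (y) x 6 mm. At x = -48 mm a 24 mm hole round the post (it lifts straight up off it); at x = 0 an upright grey grip fin, 32 mm in x, 12 mm thick in y, top 50 mm above the tray's underside; at x = +48 mm the ball pocket. Origin: centre of the underside, z up.
- grip (a point): Point in the middle of the tray's grip fin, 34 mm above the tray's underside: a good place to pinch it from above, fingers closing along the tray's y.
- pocket (a point): Centre of the floor of the tray's ball pocket (48 mm along tray +x, 3 mm above the tray's underside). The pocket is 26 mm in diameter with a rim only 3 mm above its floor, floor clear.
- ball_rest (a point): Point 11 mm above the pocket's floor, fixed to the tray: where the ball's centre is when it lies in the middle of the pocket.
- ball: Polished steel reference ball 22 mm in diameter, 43 g, loose in the pocket with about 5 mm of play to every side; it rolls over the rim if the tray is tipped beyond about 40 degrees or jerked hard. Use ball_center.
- ball_center (a point): Centre of the steel ball.
- roll: Roll of sealing film on a cardboard core, loose, 60 g, slipped over the post and lying on the tray: 50 mm outer diameter, 24 mm bore, 38 mm tall. On the stand its underside is 14 mm above the bench and its side about 7 mm from the fin: grip it across the tray's y. It must rise about 55 mm to clear the post. Origin: centre of its underside, z along its bore.
- mat: Square black rubber mat fixed on the bench, 120 x 120 mm, 3 mm thick. Origin: centre of its underside, sides along its x and y.
- viewer: Upward-looking camera, fixed: white round body 68 mm across on a black foot 84 mm across, top 49 mm above the bench, with a round glass lens 36 mm across in the middle of its top. Origin: centre of the underside.
- lens (a point): Centre of the camera's lens, 49 mm above the bench.
- vial: Bystander, loose: small amber sample jar, 24 mm across, 42 mm tall, upright on the bench. Origin: centre of its underside.
- objective: Bystander, loose: spare dark steel microscope objective standing upright, 32 mm across, 42 mm tall. Origin: centre of its underside.
- dish: Bystander, loose: clear open culture dish, 86 mm across, 16 mm tall. Origin: centre of its underside.
- spare_roll: Bystander, loose: flat spare roll of film tape lying on the bench, 84 mm across, 19 mm tall, NOT on a post. Origin: centre of its underside.
There are look-alikes about, which are no part of the job. What is shaped like the viewer but purple or red is not meant.

How it is judged:
By the outcome, as a careful person would: the job done as asked, in the order asked, and still so for the second after the job is handed in, while the arm keeps its last pose, push and grip.
It also fails if it takes over 69 s, if anything falls off the work surface, if the arm or the gripper's body presses on something with over 40 N, if the wrist force passes 120 N, or if a joint passes its speed limit or range.

## Robot

A 6-joint arm with a two-finger parallel gripper is mounted at the origin on the work surface. World frame = base frame: x ahead of the robot, y to its left, z up, the work surface at z = 0. Lengths are in mm, angles in degrees, forces in N, time in s.
With the tool pointing down it reaches from about 350 to 850 mm from the base axis. Payload 8.1 kg.
Tool frame: the origin (TCP) lies at the very end of the fingers, on their centre line; the grasp point (between the pads) lies r.tcp_to_grasp behind it (r.tcp_to_grasp is the distance from the TCP to the grasp point, in mm); z points along the fingers, y is the line along which they close (so a half turn about z gives the same grasp; the last joint's range is limited). The gripper opens to 85 mm and grips with 20 to 120 N. Pads are 22 mm wide; open, the fingers measure 114 mm over their backs; the gripper's body (76 mm by 85 mm) begins 54 mm behind the grasp point. The pads swing forward as they close: fully open they stand 13 mm farther back than shut.
Start: joints at [68.331, 7.471, 85.268, -0, 87.261, -4.893], TCP at [173.159, 574.475, 231.292] pointing down, gripper open.
Joint ranges: [-169.43, 169.43], [-51.17, 129.36], [1.28, 143.12], [-76.62, 256.62], [0, 156.53], [-152.29, 152.29]. Speed limits (degrees/s): [136.94, 136.94, 159.86, 180, 180, 180].

## Interface

Orientations are given as [roll, pitch, yaw] about the fixed x, y, z axes, in that order (R = Rz(yaw) Ry(pitch) Rx(roll)).
In Python, from bench import sense, viewer, order, r gives the robot as it stands.
- The arm moves only by the tool carry_out, never from a script. Its argument "increments" is one flat list of numbers, 7 for each row, row after row: the shift along the tool's x, y, z as a fraction of full scale, then the turn, a rotation vector about the tool's x, y, z as a fraction of full scale, then the opening, from -1 (shut) to 1 (fully open). A call has exactly 10 rows; each row is the pose to reach, as a shift and turn from the pose commanded when the call began, along the tool's axes at that moment, turning the shorter way round; what a row does not reach only later rows make up. Full scale, the value 1, is 400 mm for a shift and 2 pi rad for a turn. A row lasts 1/8 s, in which the tool goes at most 62.5 mm and 10.7 degrees, less where a joint would pass 70% of its speed; a pose out of reach is approached as far as the arm can. A call with a number of a shift or a turn outside -1 to 1 is refused whole. A call with a gripper value outside its range is refused whole. The fingers move at their own pace and stop on an object; "force" is the grip in N (left out, the last holds). Time passes only in rows, so rows that repeat a pose let the fingers close, or fill a call up. It gives the time, the measured TCP pose, the force, the opening and the grip force at its end, in the units of the state.
- sense(): the state, without advancing time (a new reading comes with each control period).
- viewer.snapshot(name): name is "side" or "top"; returns the picture (384x512x3 uint8, red, green, blue); there is no depth.
- viewer.get_calibration(name): a dict with "fx", "fy", "cx", "cy" (pixels), "R" (3x3) and "t" (3): a world point X has camera coordinates R X + t. Camera axes: x right, y down, z forward; pixel columns grow to the right and rows downward; lengths in mm; the calibration is good to about 2 mm. A picture is of the moment at which its call begins. get_calibration takes no time and is no camera call.
- order.hand_in(): hands the job in; it is judged then, once.
The state is a dict: "time": time; "joint_pos": joint angles; "qd": joint speeds; "joint_efforts": joint torques, N m; "tool_pos": TCP position; "tcp_rot": TCP orientation; "ft_force": force on the tool from outside, world axes, zero at the start; "wrist_torque": the same for the moment, N m; "finger_gap": finger opening in mm; "grip_force": force on a finger pad.
Only numpy, scipy, OpenCV 4.12 (cv2) and the standard library are available. Lean on these libraries where they do the work, as an engineer would, in place of code of your own. Each camera call takes 0.05 s, during which the arm holds its last target. There are 200 camera calls.

## Working session

There is one attempt and no reset: what is moved stays moved. The work goes in short steps, Python scripts to look and compute and a tool call to move; the robot and the scene stay as the last step left them, time stands still between calls to the robot, and variables do not carry over. Pictures are saved under pics/ and viewed, at most 11 in all, crops included, and the job is handed in when it is done.

Besides the shell and the picture viewer there is one more tool, called after ">>>" as name(argument=value, ...), one argument or row to a line, values as JSON. carry_out: Moves the arm, as the interface text tells. Its arguments: {"type":"object","properties":{"increments":{"type":"array"},"force":{"type":"number"}},"required":["increments"]}

```bash
ls; mkdir -p pics; python3 - <<'E'
from bench import sense, viewer, order, r
import cv2
for n in("top","side"):
    cv2.imwrite(f"pics/{n}0.png",viewer.snapshot(n)[:,:,::-1])
    c=viewer.get_calibration(n);print(n,c)
s=sense();print(s);print(r.tcp_to_grasp)
E
```

```text
pics
top {'fx': 395.92162945463065, 'fy': 395.92162945463065, 'cx': 258.60942760338594, 'cy': 194.3120457808815, 'R': array([[-0.00952768, -0.99995366,  0.00138179],
       [-0.99704471,  0.0093946 , -0.07624687],
       [ 0.07623036, -0.00210417, -0.99708801]]), 't': array([  58.98435007,  553.40466812, 1020.84095558])}
side {'fx': 387.10244589054685, 'fy': 387.10244589054685, 'cx': 253.32238293316888, 'cy': 196.81402302355184, 'R': array([[ 9.69675291e-01, -2.44396699e-01,  2.88124842e-04],
       [-1.36063038e-01, -5.40826151e-01, -8.30056579e-01],
       [ 2.03018913e-01,  8.04846152e-01, -5.57679113e-01]]), 't': array([-507.02485682,  172.67982746,  871.35185473])}
{'time': 0.1, 'joint_pos': array([ 6.83291677e+01,  7.51176823e+00,  8.53257791e+01, -3.94321614e-04,
        8.72597628e+01, -4.89352479e+00]), 'qd': array([ 0.08108099, -0.0518134 , -0.06668187, -0.17377961,  0.06070723,
       -0.05154437]), 'joint_efforts': array([ 1.04750980e-03, -5.70943844e+01, -5.01944947e+01, -1.86295915e-04,
        7.97719695e-03,  1.91650463e-05]), 'tool_pos': array([172.99008303, 573.9936156 , 230.31276827]), 'tcp_rot': array([-1.79903011e+02, -7.90856263e-03,  1.63222705e+02]), 'ft_force': array([-0.48346749,  0.16842379,  0.18204934]), 'wrist_torque': array([-0.01651288,  0.03424648, -0.03031652]), 'grip_force': 0.0, 'finger_gap': 85.62501119027964}
18.700000000000003
```

View pics/top0.png

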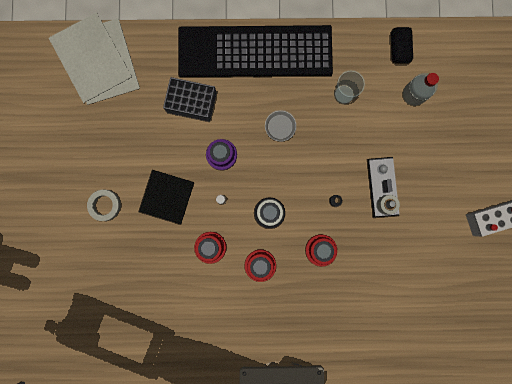

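View pics/side0.png

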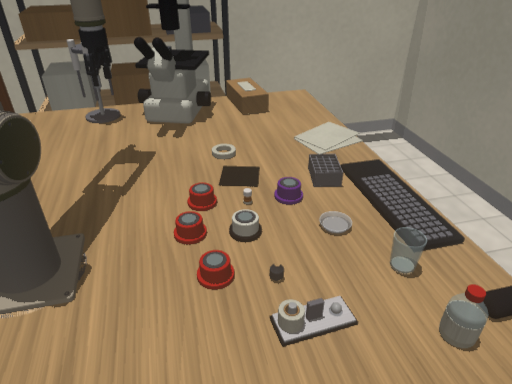

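The top view shows the stand at about (383,187), with the roll at its lower end (388,204) and the ball pocket at (383,170). The white viewer is at (269,213) and the mat at (166,197). Red and purple look-alikes stand around the viewer. The side view agrees: stand (313,318), viewer (245,225), mat (240,176). Next I'll measure.

```bash
cat > h.py <<'E'
from bench import sense, viewer, order, r
import cv2, numpy as np
from scipy.spatial.transform import Rotation as Ro
C={n:viewer.get_calibration(n) for n in("top","side")}
def ray(n,u,v):
    c=C[n];d=c["R"].T@np.array([(u-c["cx"])/c["fx"],(v-c["cy"])/c["fy"],1]);return -c["R"].T@c["t"],d
def plane(n,u,v,z):
    o,d=ray(n,u,v);return o+d*(z-o[2])/d[2]
def proj(n,X):
    c=C[n];p=c["R"]@np.asarray(X,float)+c["t"];return np.array([c["fx"]*p[0]/p[2]+c["cx"],c["fy"]*p[1]/p[2]+c["cy"]])
def comps(mask,x0,y0,x1,y1,mn=15):
    m=np.zeros(mask.shape,np.uint8);m[y0:y1,x0:x1]=mask[y0:y1,x0:x1]
    return sorted([c for c in cv2.findContours(m,cv2.RETR_EXTERNAL,cv2.CHAIN_APPROX_NONE)[0] if cv2.contourArea(c)>=mn],key=cv2.contourArea,reverse=True)
def rectz(n,c,z):
    P=np.array([plane(n,*p,z)[:2] for p in c[:,0,:]],np.float32);return cv2.minAreaRect(P)
E
python3 - <<'E'
from h import *
T=cv2.imread("pics/top0.png");S=cv2.imread("pics/side0.png")
hs=cv2.cvtColor(T,cv2.COLOR_BGR2HSV);hS=cv2.cvtColor(S,cv2.COLOR_BGR2HSV)
# mat
for n,h,b in(("top",hs,(130,160,205,232)),("side",hS,(210,160,270,192))):
    for c in comps(h[...,2]<50,*b)[:1]: print("mat",n,rectz(n,c,3))
# stand base dark + light tray as non-wood
for n,h,b in(("top",hs,(355,145,410,228)),("side",hS,(262,285,365,348))):
    wood=(h[...,1]>75)&(h[...,2]>60)&(h[...,0]<25)
    for c in comps(~wood,*b)[:1]: print("stand",n,rectz(n,c,4),cv2.boundingRect(c))
# light tray
    w=(h[...,1]<40)&(h[...,2]>120)
    for c in comps(w,*b)[:3]: print("tray",n,rectz(n,c,14),cv2.boundingRect(c))
# viewer top: white ring
for n,h,b in(("top",hs,(245,190,295,235)),("side",hS,(222,200,268,245))):
    w=(h[...,1]<50)&(h[...,2]>150)
    for c in comps(w,*b)[:1]:
        print("white",n,cv2.boundingRect(c),rectz(n,c,49))
    d=(h[...,2]<60)
    for c in comps(d,*b)[:2]: print("foot",n,cv2.boundingRect(c),rectz(n,c,4))
a=cv2.resize(T[150:230,350:420],None,fx=7,fy=7,interpolation=cv2.INTER_CUBIC)[:560]
b=cv2.resize(S[285:350,262:362],None,fx=3,fy=3,interpolation=cv2.INTER_CUBIC)
o=np.zeros((560,800,3),np.uint8);o[:,:490]=a;o[:195,495:795]=b
v=cv2.resize(T[185:240,240:298],None,fx=5,fy=5,interpolation=cv2.INTER_CUBIC);o[200:475,500:790]=v
cv2.imwrite("pics/c1.png",o)
E
```

```text
mat top ((552.021240234375, 301.5320739746094), (119.84950256347656, 118.59468841552734), 72.67146301269531)
stand top ((572.2392578125, -280.17315673828125), (160.59307861328125, 75.85557556152344), 4.232508182525635) (367, 157, 33, 61)
tray top ((571.6163940429688, -280.4545593261719), (149.01873779296875, 66.50226593017578), 4.531627655029297) (370, 159, 30, 57)
stand side ((573.410400390625, -264.3089904785156), (161.56204223632812, 100.01959991455078), 3.927358865737915) (270, 296, 87, 50)
tray side ((572.3356323242188, -267.83367919921875), (150.66619873046875, 87.45307922363281), 4.229180812835693) (272, 296, 84, 45)
white top (257, 200, 26, 26) ((506.335205078125, 26.43821907043457), (63.091182708740234, 63.24113464355469), 44.31517028808594)
foot top (254, 197, 31, 32) ((506.48480224609375, 26.440475463867188), (80.04004669189453, 82.58802032470703), 89.45328521728516)
white side (232, 210, 27, 15) ((507.5311279296875, 24.024707794189453), (58.15861129760742, 64.91108703613281), 75.87509155273438)
foot side (230, 225, 31, 17) ((505.8609313964844, 15.358875274658203), (62.37679672241211, 77.94061279296875), 79.17930603027344)
```

View pics/c1.png

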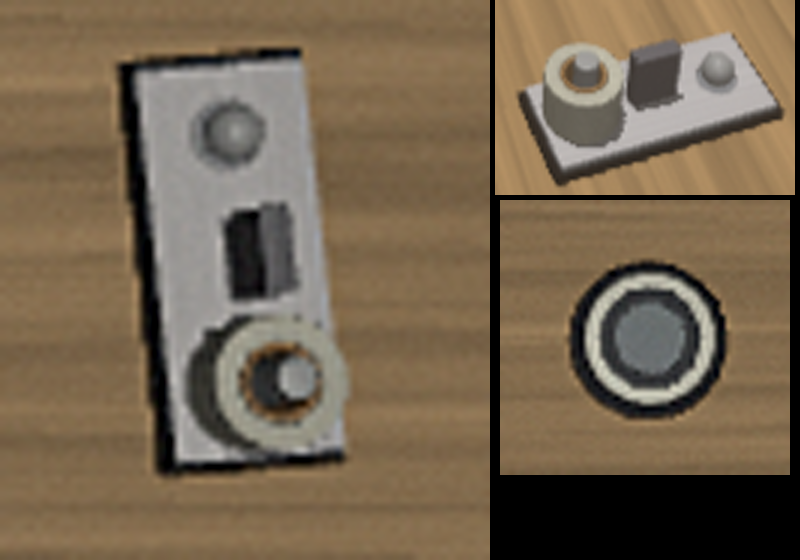

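The crop shows the roll's top face at about full-frame (390,204) and the post top at about (392,204). The fin top is near (390,185), the ball near (383,169). So tray +x points away from the robot, yaw about +4.3°. I'll refine with points at known heights.

```bash
cat > meas.py <<'E'
from h import *
T=cv2.imread("pics/top0.png");S=cv2.imread("pics/side0.png")
hs=cv2.cvtColor(T,cv2.COLOR_BGR2HSV);hS=cv2.cvtColor(S,cv2.COLOR_BGR2HSV)
yaw=np.radians(4.3);R=np.array([[np.cos(yaw),-np.sin(yaw)],[np.sin(yaw),np.cos(yaw)]])
# tray edges in top: per row left edge of bright tray, right edge away from roll; rotate into tray axes
w=(hs[...,1]<45)&(hs[...,2]>110)
c=comps(w,355,145,415,228)[0]
P=np.array([plane("top",*p,14)[:2] for p in c[:,0,:]])@R
print("tray along ext",P[:,0].min(),P[:,0].max())
far=P[P[:,0]>P[:,0].mean()+10]; print("far half across",far[:,1].min(),far[:,1].max())
mid=[(P[:,0].min()+P[:,0].max())/2,(far[:,1].min()+far[:,1].max())/2]; print("tray c",R@mid)
def pt(n,h,box,f,z,lab):
    cs=comps(f(h),*box,mn=4)
    for k in cs[:2]:
        (x,y),rad=cv2.minEnclosingCircle(k);print(lab,n,(x,y),rad,cv2.contourArea(k),plane(n,x,y,z)[:2])
hu=lambda h:(h[...,0]>18)&(h[...,0]<40)&(h[...,1]>18)&(h[...,1]<75)&(h[...,2]>130)
pt("top",hs,(375,190,405,220),hu,52,"roll")
pt("side",hS,(275,295,306,335),hu,52,"roll")
print(hs[203:206,386:398].tolist())
E
python3 meas.py
python3 - <<'E'
from h import *
# crop pixel readings -> full (scale 7, half-pixel offset)
f=lambda x,y,s,ox,oy:((x+.5)/s-.5+ox,(y+.5)/s-.5+oy)
for lab,p,z in(("post",(295,379),66),("rolltop",(281,383),52),("ball",(230,131),22),("finTop c",(277,250),58)):
    u=f(*p,7,350,150);print(lab,u,plane("top",*u,z)[:2])
for lab,p,z in(("post",(586-495,55),66),("rolltop",(583-495,75),52),("ball",(716-495,70),22),("finTop c",(656-495,47),58)):
    u=f(*p,3,262,285);print(lab,u,plane("side",*u,z)[:2])
u=f(648-500,340-200,5,240,185);print("lens",u,plane("top",*u,49)[:2])
E
```

```text
tray along ext 474.4318318033565 623.3655370164577
far half across -353.1089797505454 -289.36435211055243
tray c [ 571.43952413 -279.1767031 ]
roll top (390.0, 204.0) 9.486932754516602 253.5 [ 523.64599254 -280.95909927]
roll side (291.129638671875, 310.15740966796875) 13.180635452270508 403.5 [ 524.21676296 -282.827811  ]
[[[18, 26, 49], [45, 12, 44], [30, 14, 37], [0, 0, 58], [36, 8, 152], [30, 7, 143], [20, 6, 136], [30, 2, 130], [60, 6, 134], [24, 16, 80], [24, 28, 146], [26, 27, 151]], [[120, 10, 50], [0, 0, 44], [0, 6, 43], [20, 13, 61], [15, 3, 160], [30, 7, 147], [30, 5, 141], [20, 6, 132], [75, 8, 131], [15, 69, 115], [25, 32, 137], [24, 27, 152]], [[8, 19, 53], [83, 21, 49], [140, 16, 47], [60, 7, 36], [36, 9, 144], [45, 7, 151], [50, 5, 143], [40, 5, 141], [75, 8, 127], [16, 85, 93], [32, 27, 134], [23, 27, 149]]]
post (391.7142857142857, 203.71428571428572) [ 523.64175886 -280.61739519]
rolltop (389.7142857142857, 204.28571428571428) [ 522.92387018 -280.20493022]
ball (382.42857142857144, 168.28571428571428) [ 619.79023841 -274.25346417]
finTop c (389.14285714285717, 185.28571428571428) [ 571.01479887 -278.43285297]
post (292.0, 303.0) [ 526.62301303 -278.37241293]
rolltop (291.0, 309.6666666666667) [ 524.35153578 -281.68281111]
ball (335.3333333333333, 308.0) [ 620.09440734 -275.73046057]
finTop c (315.3333333333333, 300.3333333333333) [ 574.23070965 -276.61708305]
lens (269.2, 212.6) [504.74455059  27.21683205]
```

```bash
cat >> h.py <<'E'
import json,os
def cmd():
    return json.load(open("cmd.json")) if os.path.exists("cmd.json") else dict(p=[173.159,574.475,231.292],R=Ro.from_euler("xyz",[180,0,163.224],degrees=True).as_matrix().tolist())
def applied(sh,tu):   # record the last row of the call just made
    c=cmd();R=np.array(c["R"]);p=np.array(c["p"])+R@np.array(sh)*400
    R2=R@Ro.from_rotvec(np.array(tu)*2*np.pi).as_matrix()
    json.dump(dict(p=p.tolist(),R=R2.tolist()),open("cmd.json","w"))
def to(p,yaw):        # fractions to go from the commanded pose to p, tool down at yaw
    c=cmd();R=np.array(c["R"]);q=Ro.from_euler("xyz",[180,0,yaw],degrees=True).as_matrix()
    sh=R.T@(np.array(p)-c["p"])/400;tu=Ro.from_matrix(R.T@q).as_rotvec()/2/np.pi
    print("to",p,yaw,"shift",sh.round(4),"turn",tu.round(4))
def st():
    s=sense();c=cmd();print("t",round(s["time"],2),"tcp",s["tool_pos"].round(1),"rpy",s["tcp_rot"].round(2),"cmd",np.round(c["p"],1),"yaw",Ro.from_matrix(c["R"]).as_euler("xyz",degrees=True).round(2),"gap",s["finger_gap"].round(1),"grip",s["grip_force"],"F",s["ft_force"].round(1),"q6",s["joint_pos"][[0,5]].round(1))
E
python3 - <<'E'
from h import *
st();to([430,300,200],110)
E
```

```text
Traceback (most recent call last):
  File "h.py", line 28, in st
    s=sense();c=cmd();print("t",round(s["time"],2),"tcp",s["tool_pos"].round(1),"rpy",s["tcp_rot"].round(2),"cmd",np.round(c["p"],1),"yaw",Ro.from_matrix(c["R"]).as_euler("xyz",degrees=True).round(2),"gap",s["finger_gap"].round(1),"grip",s["grip_force"],"F",s["ft_force"].round(1),"q6",s["joint_pos"][[0,5]].round(1))
                                                                                                                                                                                                              ^^^^^^^^^^^^^^^^^^^^^
AttributeError: 'float' object has no attribute 'round'
```

```bash
sed -i 's/s\["finger_gap"\].round(1)/round(s["finger_gap"],1)/' h.py
python3 - <<'E'
from h import *
st();to([430,300,200],110)
E
```

```text
t 0.1 tcp [173.  574.  230.3] rpy [-1.7990e+02 -1.0000e-02  1.6322e+02] cmd [173.2 574.5 231.3] yaw [180.     0.   163.22] gap 85.6 grip 0.0 F [-0.5  0.2  0.2] q6 [68.3 -4.9]
to [430, 300, 200] 110 shift [-0.8128 -0.4717  0.0782] turn [-0.     -0.      0.1478]
```

>>> carry_out(
  increments=[-0.09, -0.05, 0.01, 0, 0, 0.015, 1, -0.18, -0.1, 0.02, 0, 0, 0.03, 1, -0.27, -0.16, 0.03, 0, 0, 0.05, 1, -0.36, -0.21, 0.04, 0, 0, 0.065, 1, -0.45, -0.26, 0.05, 0, 0, 0.08, 1, -0.54, -0.31, 0.05, 0, 0, 0.1, 1, -0.63, -0.36, 0.06, 0, 0, 0.115, 1, -0.72, -0.42, 0.07, 0, 0, 0.13, 1, -0.81, -0.47, 0.08, 0, 0, 0.15, 1, -0.81, -0.47, 0.08, 0, 0, 0.15, 1],
  force=40,
)

```text
time: 1.35
tool_pos: [430.2, 298.7, 198.4]
tcp_rot: [-179.9, 0.1, 109.0]
ft_force: [-0.3, 0.4, -0.1]
finger_gap: 85.2
grip_force: 0.0
```

```bash
python3 - <<'E'
from h import *
applied([-0.81,-0.47,0.08],[0,0,.15])
st();to([480,-20,190],56)
E
```

```text
t 1.35 tcp [430.2 298.7 198.4] rpy [-1.7992e+02  5.0000e-02  1.0896e+02] cmd [429.1 301.  199.3] yaw [180.    -0.   109.22] gap 85.2 grip 0.0 F [-0.3  0.4 -0.1] q6 [29.2 10.2]
to [480, -20, 190] 56 shift [-0.7995 -0.1441  0.0232] turn [-0.     -0.      0.1478]
```

>>> carry_out(
  increments=[-0.1, -0.02, 0, 0, 0, 0.015, 1, -0.2, -0.04, 0, 0, 0, 0.03, 1, -0.3, -0.06, 0.01, 0, 0, 0.05, 1, -0.4, -0.07, 0.01, 0, 0, 0.065, 1, -0.5, -0.09, 0.01, 0, 0, 0.08, 1, -0.6, -0.11, 0.02, 0, 0, 0.1, 1, -0.7, -0.13, 0.02, 0, 0, 0.12, 1, -0.8, -0.14, 0.02, 0, 0, 0.135, 1, -0.8, -0.14, 0.02, 0, 0, 0.15, 1, -0.8, -0.14, 0.02, 0, 0, 0.15, 1],
)

```text
time: 2.6
tool_pos: [481.4, -19.2, 191.1]
tcp_rot: [-180.0, -0.0, 55.3]
ft_force: [-0.1, -0.1, 0.7]
finger_gap: 85.4
grip_force: 0.0
```

```bash
python3 - <<'E'
from h import *
applied([-0.8,-0.14,0.02],[0,0,.15])
st();to([523.6,-281.5,140],4.2)
E
```

```text
t 2.6 tcp [481.4 -19.2 191.1] rpy [-1.7996e+02 -1.0000e-02  5.5300e+01] cmd [481.6 -19.6 191.3] yaw [180.     0.    55.22] gap 85.4 grip 0.0 F [-0.1 -0.1  0.7] q6 [-8.4 26.3]
to [523.6, -281.5, 140] 4.2 shift [-0.4778  0.4597  0.1282] turn [-0.     -0.      0.1417]
```

>>> carry_out(
  increments=[-0.06, 0.06, 0, 0, 0, 0.02, 1, -0.12, 0.12, 0.01, 0, 0, 0.04, 1, -0.18, 0.18, 0.02, 0, 0, 0.06, 1, -0.24, 0.23, 0.03, 0, 0, 0.08, 1, -0.3, 0.29, 0.05, 0, 0, 0.1, 1, -0.36, 0.35, 0.07, 0, 0, 0.12, 1, -0.42, 0.41, 0.09, 0, 0, 0.1417, 1, -0.4778, 0.4597, 0.12, 0, 0, 0.1417, 1, -0.4778, 0.4597, 0.128, 0, 0, 0.1417, 1, -0.4778, 0.4597, 0.128, 0, 0, 0.1417, 1],
)

```text
time: 3.85
tool_pos: [523.6, -280.0, 139.6]
tcp_rot: [-179.9, 0.0, 4.4]
ft_force: [-0.3, 0.4, 0.7]
finger_gap: 85.3
grip_force: 0.0
```

```bash
python3 - <<'E'
from h import *
applied([-0.4778,.4597,0.128],[0,0,.1417])
st();to([523.6,-281.5,18],4.2)
a=viewer.snapshot("side")[:,:,::-1];b=viewer.snapshot("top")[:,:,::-1]
o=np.hstack([cv2.resize(a[200:350,230:380],None,fx=2.6,fy=2.6),cv2.resize(b[130:280,320:470],None,fx=2.6,fy=2.6)])
cv2.imwrite("pics/p2.png",o)
E
```

```text
t 3.85 tcp [ 523.6 -280.   139.6] rpy [-1.7993e+02  5.0000e-02  4.3600e+00] cmd [ 523.6 -281.5  140.1] yaw [180.     0.     4.21] gap 85.3 grip 0.0 F [-0.3  0.4  0.7] q6 [-33.1  52.5]
to [523.6, -281.5, 18] 4.2 shift [-1.000e-04 -0.000e+00  3.052e-01] turn [-0. -0.  0.]
```

View pics/p2.png

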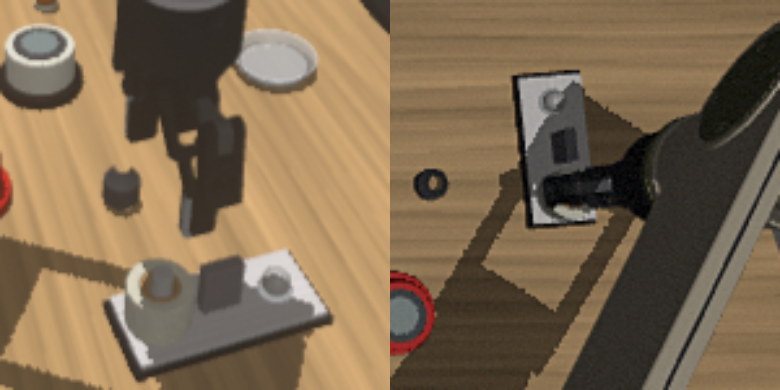

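The side crop shows the open gripper above the stand with the tray and ball undisturbed. In the top crop the fingers spread across the tray's y, over the roll. I'm descending now.

>>> carry_out(
  increments=[0, 0, 0.05, 0, 0, 0, 1, 0, 0, 0.1, 0, 0, 0, 1, 0, 0, 0.15, 0, 0, 0, 1, 0, 0, 0.2, 0, 0, 0, 1, 0, 0, 0.23, 0, 0, 0, 1, 0, 0, 0.26, 0, 0, 0, 1, 0, 0, 0.28, 0, 0, 0, 1, 0, 0, 0.295, 0, 0, 0, 1, 0, 0, 0.305, 0, 0, 0, 1, 0, 0, 0.305, 0, 0, 0, 1],
)

```text
time: 5.2
tool_pos: [523.6, -281.5, 18.0]
tcp_rot: [-180.0, 0.0, 4.2]
ft_force: [-0.3, 0.6, -0.0]
finger_gap: 85.6
grip_force: 0.0
```

>>> carry_out(
  increments=[0, 0, 0, 0, 0, 0, -1, 0, 0, 0, 0, 0, 0, -1, 0, 0, 0, 0, 0, 0, -1, 0, 0, 0, 0, 0, 0, -1, 0, 0, 0, 0, 0, 0, -1, 0, 0, 0, 0, 0, 0, -1, 0, 0, 0, 0, 0, 0, -1, 0, 0, 0, 0, 0, 0, -1, 0, 0, 0, 0, 0, 0, -1, 0, 0, 0, 0, 0, 0, -1],
  force=30,
)

```text
time: 6.45
tool_pos: [524.1, -281.8, 18.8]
tcp_rot: [180.0, -0.1, 4.2]
ft_force: [-1.4, 0.5, 5.9]
finger_gap: 49.9
grip_force: 31.6
```

```bash
python3 - <<'E'
from h import *
applied([0,0,.305],[0,0,0])
st()
E
```

```text
t 6.45 tcp [ 524.1 -281.8   18.8] rpy [ 1.7996e+02 -5.0000e-02  4.2100e+00] cmd [ 523.6 -281.5   18.1] yaw [180.     0.     4.21] gap 49.9 grip 31.56853125896305 F [-1.4  0.5  5.9] q6 [-33.2  52.6]
```

>>> carry_out(
  increments=[0, 0, -0.005, 0, 0, 0, -1, 0, 0, -0.02, 0, 0, 0, -1, 0, 0, -0.04, 0, 0, 0, -1, 0, 0, -0.07, 0, 0, 0, -1, 0, 0, -0.1, 0, 0, 0, -1, 0, 0, -0.14, 0, 0, 0, -1, 0, 0, -0.18, 0, 0, 0, -1, 0, 0, -0.22, 0, 0, 0, -1, 0, 0, -0.25, 0, 0, 0, -1, 0, 0, -0.25, 0, 0, 0, -1],
)

```text
time: 7.7
tool_pos: [524.4, -282.0, 119.7]
tcp_rot: [179.9, -0.1, 4.2]
ft_force: [0.1, -0.3, -0.5]
finger_gap: 50.2
grip_force: 31.2
```

```bash
python3 - <<'E'
from h import *
applied([0,0,-.25],[0,0,0])
st();to([500,40,130],4.2);to([552,301.5,100],4.2)
a=viewer.snapshot("side")[:,:,::-1];cv2.imwrite("pics/p3.png",cv2.resize(a[180:350,220:390],None,fx=3,fy=3))
E
```

```text
t 7.7 tcp [ 524.4 -282.   119.7] rpy [ 1.7991e+02 -1.1000e-01  4.2100e+00] cmd [ 523.6 -281.5  118.1] yaw [180.     0.     4.21] gap 50.2 grip 31.2303896388039 F [ 0.1 -0.3 -0.5] q6 [-33.2  52.6]
to [500, 40, 130] 4.2 shift [ 1.000e-04 -8.059e-01 -2.980e-02] turn [-0. -0.  0.]
to [552, 301.5, 100] 4.2 shift [ 0.1778 -1.4483  0.0452] turn [-0. -0.  0.]
```

View pics/p3.png

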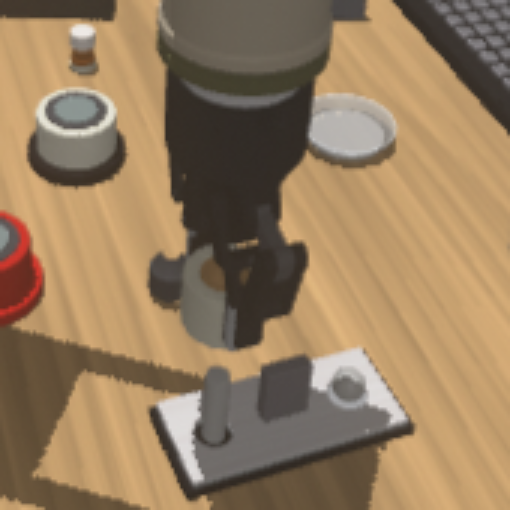

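The side crop shows the roll held clear above the bare post, and the tray still on the stand with the ball in its pocket. I'll carry the roll to the mat.

>>> carry_out(
  increments=[0, -0.04, -0.01, 0, 0, 0, -1, 0, -0.12, -0.02, 0, 0, 0, -1, 0, -0.22, -0.03, 0, 0, 0, -1, 0, -0.32, -0.03, 0, 0, 0, -1, 0, -0.42, -0.03, 0, 0, 0, -1, 0, -0.52, -0.03, 0, 0, 0, -1, 0, -0.62, -0.03, 0, 0, 0, -1, 0, -0.71, -0.03, 0, 0, 0, -1, 0, -0.78, -0.03, 0, 0, 0, -1, 0, -0.8, -0.03, 0, 0, 0, -1],
)

```text
time: 9.0
tool_pos: [499.0, 39.7, 129.5]
tcp_rot: [-180.0, 0.1, 4.4]
ft_force: [-0.1, -0.1, -0.5]
finger_gap: 49.8
grip_force: 31.3
```

```bash
python3 - <<'E'
from h import *
applied([0,-.8,-.03],[0,0,0])
st();to([552,301.5,70],4.2)
E
```

```text
t 9.0 tcp [499.   39.7 129.5] rpy [-1.7997e+02  7.0000e-02  4.3500e+00] cmd [500.1  37.6 130.1] yaw [180.     0.     4.21] gap 49.8 grip 31.336202560923994 F [-0.1 -0.1 -0.5] q6 [-1.3 84.3]
to [552, 301.5, 70] 4.2 shift [ 0.1778 -0.6483  0.1502] turn [-0. -0.  0.]
```

>>> carry_out(
  increments=[0.01, -0.04, 0, 0, 0, 0, -1, 0.03, -0.12, 0, 0, 0, 0, -1, 0.06, -0.22, 0, 0, 0, 0, -1, 0.09, -0.32, 0, 0, 0, 0, -1, 0.12, -0.42, 0, 0, 0, 0, -1, 0.145, -0.52, 0.01, 0, 0, 0, -1, 0.165, -0.6, 0.04, 0, 0, 0, -1, 0.178, -0.648, 0.09, 0, 0, 0, -1, 0.178, -0.648, 0.13, 0, 0, 0, -1, 0.178, -0.648, 0.15, 0, 0, 0, -1],
)

```text
time: 10.25
tool_pos: [551.3, 300.4, 68.3]
tcp_rot: [179.9, 0.1, 4.2]
ft_force: [-0.8, 0.2, -0.6]
finger_gap: 49.9
grip_force: 31.4
```

>>> carry_out(
  increments=[0, 0, 0.02, 0, 0, 0, -1, 0, 0, 0.05, 0, 0, 0, -1, 0, 0, 0.08, 0, 0, 0, -1, 0, 0, 0.11, 0, 0, 0, -1, 0, 0, 0.13, 0, 0, 0, -1, 0, 0, 0.145, 0, 0, 0, -1, 0, 0, 0.15, 0, 0, 0, -1, 0, 0, 0.153, 0, 0, 0, -1, 0, 0, 0.155, 0, 0, 0, -1, 0, 0, 0.155, 0, 0, 0, -1],
)

```text
time: 11.5
tool_pos: [552.2, 301.4, 8.3]
tcp_rot: [-180.0, -0.0, 4.2]
ft_force: [1.2, -0.2, -0.1]
finger_gap: 50.2
grip_force: 31.4
```

```bash
python3 - <<'E'
from h import *
applied([.178,-.648,.15],[0,0,0]);applied([0,0,.155],[0,0,0])
st();to([552,301.5,7],4.2)
a=viewer.snapshot("side")[:,:,::-1];cv2.imwrite("pics/p4.png",cv2.resize(a[130:220,190:300],None,fx=5,fy=5))
E
```

```text
t 11.5 tcp [552.2 301.4   8.3] rpy [-1.80e+02 -2.00e-02  4.21e+00] cmd [552.1 301.4   8.1] yaw [180.     0.     4.21] gap 50.2 grip 31.384321823716164 F [ 1.2 -0.2 -0.1] q6 [ 24.  109.7]
to [552, 301.5, 7] 4.2 shift [-0.0002 -0.0003  0.0027] turn [-0. -0.  0.]
```

View pics/p4.png

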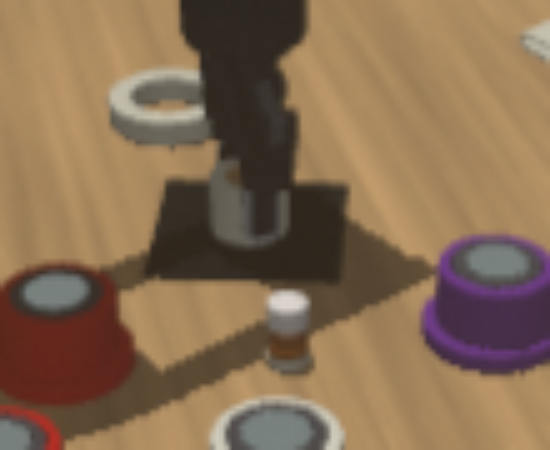

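The side crop shows the roll upright over the middle of the mat, clear of the vial. I'll lower it the last 2 mm, release and rise.

>>> carry_out(
  increments=[0, 0, 0.003, 0, 0, 0, -1, 0, 0, 0.005, 0, 0, 0, -1, 0, 0, 0.005, 0, 0, 0, -1, 0, 0, 0.005, 0, 0, 0, 0.4, 0, 0, 0.005, 0, 0, 0, 1, 0, 0, 0.005, 0, 0, 0, 1, 0, 0, 0.005, 0, 0, 0, 1, 0, 0, 0.005, 0, 0, 0, 1, 0, 0, 0.005, 0, 0, 0, 1, 0, 0, 0.005, 0, 0, 0, 1],
)

```text
time: 12.8
tool_pos: [552.1, 301.4, 6.1]
tcp_rot: [180.0, 0.0, 4.2]
ft_force: [-0.6, 0.2, -0.7]
finger_gap: 85.3
grip_force: 0.0
```

>>> carry_out(
  increments=[0, 0, -0.01, 0, 0, 0, 1, 0, 0, -0.04, 0, 0, 0, 1, 0, 0, -0.08, 0, 0, 0, 1, 0, 0, -0.14, 0, 0, 0, 1, 0, 0, -0.2, 0, 0, 0, 1, 0, 0, -0.26, 0, 0, 0, 1, 0, 0, -0.31, 0, 0, 0, 1, 0, 0.02, -0.34, 0, 0, 0, 1, 0, 0.06, -0.36, 0, 0, 0, 1, 0, 0.12, -0.36, 0, 0, 0, 1],
)

```text
time: 14.05
tool_pos: [555.7, 252.4, 150.5]
tcp_rot: [180.0, -0.0, 4.2]
ft_force: [0.4, 0.6, 0.5]
finger_gap: 85.4
grip_force: 0.0
```

```bash
python3 - <<'E'
from h import *
applied([0,0,.005],[0,0,0]);applied([0,.12,-.36],[0,0,0])
st();to([530,-50,150],4.2)
E
```

```text
t 14.05 tcp [555.7 252.4 150.5] rpy [ 1.7999e+02 -2.0000e-02  4.2400e+00] cmd [555.6 253.5 150.1] yaw [180.     0.     4.21] gap 85.4 grip 0.0 F [0.4 0.6 0.5] q6 [ 19.6 105.4]
to [530, -50, 150] 4.2 shift [-1.196e-01  7.520e-01  2.000e-04] turn [-0. -0.  0.]
```

>>> carry_out(
  increments=[-0.012, 0.08, 0, 0, 0, 0, 1, -0.03, 0.18, 0, 0, 0, 0, 1, -0.05, 0.28, 0, 0, 0, 0, 1, -0.06, 0.38, 0, 0, 0, 0, 1, -0.08, 0.48, 0, 0, 0, 0, 1, -0.09, 0.58, 0, 0, 0, 0, 1, -0.105, 0.68, 0, 0, 0, 0, 1, -0.12, 0.75, 0, 0, 0, 0, 1, -0.12, 0.75, 0, 0, 0, 0, 1, -0.12, 0.75, 0, 0, 0, 0, 1],
)

```text
time: 15.3
tool_pos: [529.2, -49.3, 149.6]
tcp_rot: [-180.0, 0.1, 4.2]
ft_force: [0.2, 0.2, -0.5]
finger_gap: 85.7
grip_force: 0.0
```

```bash
python3 - <<'E'
from h import *
applied([-.12,.75,0],[0,0,0])
st();to([571.5,-278.7,100],4.2)
a=viewer.snapshot("side")[:,:,::-1];b=viewer.snapshot("top")[:,:,::-1]
cv2.imwrite("pics/S1.png",a);cv2.imwrite("pics/T1.png",b)
o=np.zeros((600,800,3),np.uint8)
o[:400,:350]=cv2.resize(b[150:230,350:420],None,fx=5,fy=5,interpolation=cv2.INTER_CUBIC)
o[:400,400:]=cv2.resize(a[270:350,270:350],(400,400),interpolation=cv2.INTER_CUBIC)
o[400:,:200]=cv2.resize(b[160:230,130:200],(200,200));o[400:,210:410]=cv2.resize(a[140:210,200:270],(200,200))
cv2.imwrite("pics/p5.png",o)
E
```

```text
t 15.3 tcp [529.2 -49.3 149.6] rpy [-1.7997e+02  5.0000e-02  4.1600e+00] cmd [529.8 -49.2 150.1] yaw [180.     0.     4.21] gap 85.7 grip 0.0 F [ 0.2  0.2 -0.5] q6 [-10.9  75. ]
to [571.5, -278.7, 100] 4.2 shift [0.0619 0.5798 0.1252] turn [-0. -0.  0.]
```

View pics/p5.png

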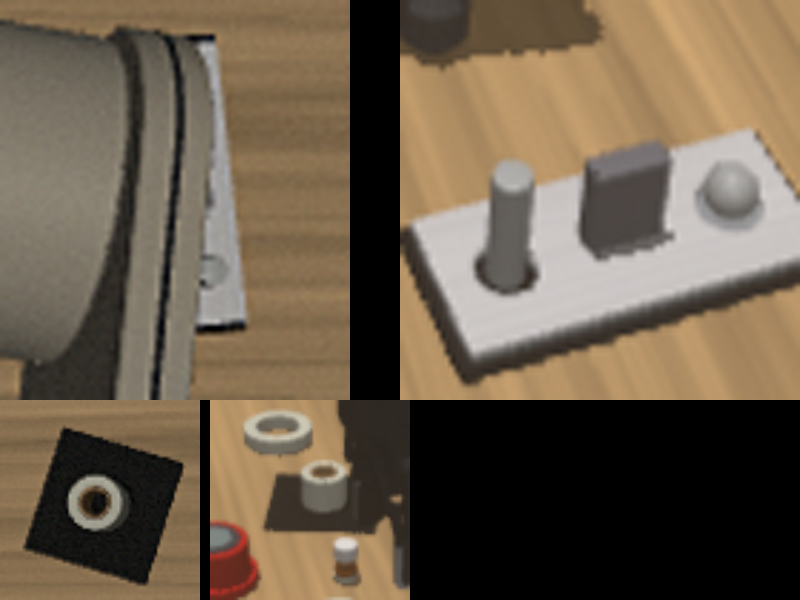

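The crops show the roll standing well inside the mat, the tray still round the bare post, the fin at side pixel (315,302) and the ball in its pocket. I'm moving over the fin.

>>> carry_out(
  increments=[0.007, 0.07, 0, 0, 0, 0, 1, 0.016, 0.15, 0, 0, 0, 0, 1, 0.026, 0.24, 0, 0, 0, 0, 1, 0.035, 0.33, 0, 0, 0, 0, 1, 0.045, 0.42, 0.01, 0, 0, 0, 1, 0.053, 0.5, 0.03, 0, 0, 0, 1, 0.06, 0.56, 0.06, 0, 0, 0, 1, 0.062, 0.58, 0.09, 0, 0, 0, 1, 0.062, 0.58, 0.115, 0, 0, 0, 1, 0.062, 0.58, 0.125, 0, 0, 0, 1],
)

```text
time: 16.65
tool_pos: [571.1, -277.2, 98.9]
tcp_rot: [-179.9, 0.1, 4.3]
ft_force: [-0.2, -0.6, 0.4]
finger_gap: 85.5
grip_force: 0.0
```

>>> carry_out(
  increments=[0, 0, 0.02, 0, 0, 0, 1, 0, 0, 0.05, 0, 0, 0, 1, 0, 0, 0.08, 0, 0, 0, 1, 0, 0, 0.11, 0, 0, 0, 1, 0, 0, 0.14, 0, 0, 0, 1, 0, 0, 0.165, 0, 0, 0, 1, 0, 0, 0.18, 0, 0, 0, 1, 0, 0, 0.19, 0, 0, 0, 1, 0, 0, 0.195, 0, 0, 0, 1, 0, 0, 0.195, 0, 0, 0, 1],
)

```text
time: 17.9
tool_pos: [571.7, -278.9, 22.3]
tcp_rot: [180.0, -0.0, 4.2]
ft_force: [-0.1, 0.1, -0.1]
finger_gap: 85.4
grip_force: 0.0
```

>>> carry_out(
  increments=[0, 0, 0, 0, 0, 0, -1, 0, 0, 0, 0, 0, 0, -1, 0, 0, 0, 0, 0, 0, -1, 0, 0, 0, 0, 0, 0, -1, 0, 0, 0, 0, 0, 0, -1, 0, 0, 0, 0, 0, 0, -1, 0, 0, 0, 0, 0, 0, -1, 0, 0, 0, 0, 0, 0, -1, 0, 0, 0, 0, 0, 0, -1, 0, 0, 0, 0, 0, 0, -1],
  force=60,
)

```text
time: 19.15
tool_pos: [571.7, -278.9, 22.3]
tcp_rot: [180.0, -0.0, 4.2]
ft_force: [-0.3, 0.2, 2.1]
finger_gap: 11.6
grip_force: 58.8
```

```bash
python3 - <<'E'
from h import *
applied([.062,.58,.125],[0,0,0]);applied([0,0,.195],[0,0,0])
st()
E
```

```text
t 19.15 tcp [ 571.7 -278.9   22.3] rpy [ 1.7999e+02 -2.0000e-02  4.2200e+00] cmd [ 571.6 -278.8   22.1] yaw [180.     0.     4.21] gap 11.6 grip 58.82144272327423 F [-0.3  0.2  2.1] q6 [-30.6  55.2]
```

Fin gripped, with the gap at 11.6 mm. I'm lifting gently.

>>> carry_out(
  increments=[0, 0, -0.004, 0, 0, 0, -1, 0, 0, -0.015, 0, 0, 0, -1, 0, 0, -0.035, 0, 0, 0, -1, 0, 0, -0.065, 0, 0, 0, -1, 0, 0, -0.1, 0, 0, 0, -1, 0, 0, -0.14, 0, 0, 0, -1, 0, 0, -0.18, 0, 0, 0, -1, 0, 0, -0.21, 0, 0, 0, -1, 0, 0, -0.235, 0, 0, 0, -1, 0, 0, -0.25, 0, 0, 0, -1],
)

```text
time: 20.4
tool_pos: [571.7, -278.8, 122.8]
tcp_rot: [180.0, -0.0, 4.2]
ft_force: [0.3, -0.3, -1.7]
finger_gap: 11.1
grip_force: 58.4
```

```bash
python3 - <<'E'
from h import *
applied([0,0,-.25],[0,0,0])
st();g=lambda z:to([505.3-48*np.cos(np.radians(4.2)),26.6-48*np.sin(np.radians(4.2)),z],4.2)
g(125)
a=viewer.snapshot("side")[:,:,::-1];cv2.imwrite("pics/p6.png",cv2.resize(a[200:350,240:390],None,fx=3,fy=3))
E
```

```text
t 20.4 tcp [ 571.7 -278.8  122.8] rpy [ 1.7999e+02 -2.0000e-02  4.2100e+00] cmd [ 571.6 -278.8  122.1] yaw [180.     0.     4.21] gap 11.1 grip 58.41440141201019 F [ 0.3 -0.3 -1.7] q6 [-30.6  55.2]
to [np.float64(457.42890509322604), np.float64(23.08456653787368), 125] 4.2 shift [-0.2291 -0.7736 -0.0073] turn [-0. -0.  0.]
```

View pics/p6.png

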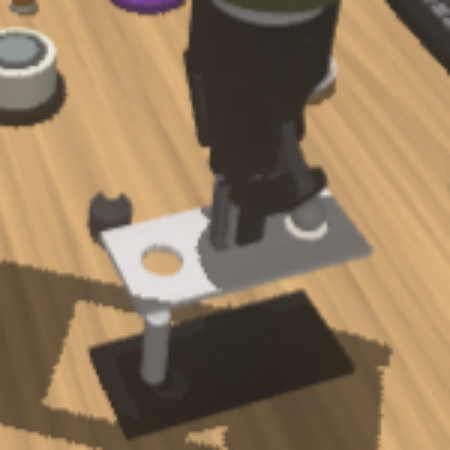

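The side crop shows the tray level above the post, with the ball in its pocket. I'll carry it smoothly to the viewer in two halves.

>>> carry_out(
  increments=[0, -0.002, 0, 0, 0, 0, -1, -0.002, -0.008, 0, 0, 0, 0, -1, -0.006, -0.021, 0, 0, 0, 0, -1, -0.013, -0.045, 0, 0, 0, 0, -1, -0.024, -0.08, 0, 0, 0, 0, -1, -0.037, -0.126, 0, 0, 0, 0, -1, -0.054, -0.182, 0, 0, 0, 0, -1, -0.073, -0.245, 0, 0, 0, 0, -1, -0.093, -0.315, 0, 0, 0, 0, -1, -0.1145, -0.387, 0, 0, 0, 0, -1],
)

```text
time: 21.7
tool_pos: [513.7, -126.2, 122.1]
tcp_rot: [-180.0, -0.0, 4.2]
ft_force: [0.1, -0.8, -1.6]
finger_gap: 11.2
grip_force: 58.4
```

>>> carry_out(
  increments=[-0.021, -0.072, 0, 0, 0, 0, -1, -0.042, -0.142, 0, 0, 0, 0, -1, -0.061, -0.205, 0, 0, 0, 0, -1, -0.078, -0.261, 0, 0, 0, 0, -1, -0.091, -0.307, 0, 0, 0, 0, -1, -0.102, -0.342, 0, 0, 0, 0, -1, -0.109, -0.366, 0, 0, 0, 0, -1, -0.113, -0.379, 0, 0, 0, 0, -1, -0.1145, -0.386, 0, 0, 0, 0, -1, -0.1145, -0.387, 0, 0, 0, 0, -1],
)

```text
time: 22.95
tool_pos: [457.5, 23.1, 122.1]
tcp_rot: [180.0, 0.0, 4.2]
ft_force: [0.1, -0.6, -1.4]
finger_gap: 11.5
grip_force: 58.4
```

```bash
python3 - <<'E'
from h import *
applied([-.1145,-.387,0],[0,0,0]);applied([-.1145,-.387,0],[0,0,0])
st()
a=viewer.snapshot("side")[:,:,::-1];b=viewer.snapshot("top")[:,:,::-1]
cv2.imwrite("pics/S2.png",a);cv2.imwrite("pics/T2.png",b)
o=np.hstack([cv2.resize(a[165:265,195:295],(400,400),interpolation=cv2.INTER_CUBIC),cv2.resize(b[160:260,220:320],(400,400),interpolation=cv2.INTER_CUBIC)])
cv2.imwrite("pics/p7.png",o)
E
```

```text
t 22.95 tcp [457.5  23.1 122.1] rpy [179.99   0.     4.2 ] cmd [457.5  23.3 122.1] yaw [180.     0.     4.21] gap 11.5 grip 58.41054081916809 F [ 0.1 -0.6 -1.4] q6 [-3.5 82.3]
```

View pics/p7.png

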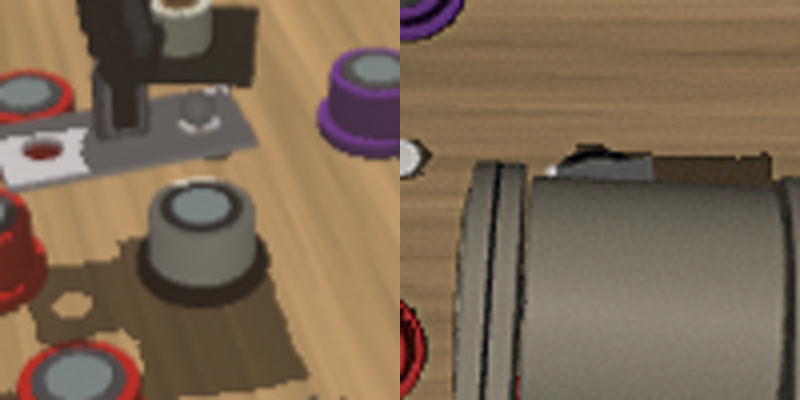

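Ball in its pocket at side pixel (244.5,192), lens at (245.7,216.5), and the tray looks level. I'll compare the ball and lens in the same camera, and check the pocket through the tray corner positions, before lowering about 12 mm.

```bash
python3 - <<'E'
from h import *
for n,f,b in(("top","pics/top0.png",(258,201,281,225)),("side","pics/side0.png",(232,208,260,228))):
    h=cv2.cvtColor(cv2.imread(f),cv2.COLOR_BGR2HSV);
    m=(h[...,0]>85)&(h[...,0]<115)&(h[...,1]>20)&(h[...,2]>75)
    for c in comps(m,*b)[:1]:
        e=cv2.fitEllipse(c);print(n,"lens",e,plane(n,*e[0],49)[:2])
S=cv2.imread("pics/S2.png");h=cv2.cvtColor(S,cv2.COLOR_BGR2HSV)
print("ball",plane("side",244.5,192,122)[:2])
print("expect pocket centre", proj("side",[505.3,26.8,111]),"hole c",proj("side",[409.5,19.6,114]))
p=proj
print("corners top", [proj("side",[457.4+a*np.cos(.0733)-b*np.sin(.0733),23.2+a*np.sin(.0733)+b*np.cos(.0733),114]).round(1) for a,b in((75,32),(75,-32),(-75,-32))])
c=S[165:265,190:290]
cv2.imwrite("pics/p8.png",cv2.resize(S[180:220,180:270],None,fx=8,fy=8,interpolation=cv2.INTER_CUBIC))
E
```

```text
ball [507.5276864   25.67477485]
expect pocket centre [243.55125525 195.69317036] hole c [204.35214557 201.82433796]
corners top [array([250.1, 186. ]), array([258.5, 199.8]), array([195.7, 211.6])]
```

View pics/p8.png

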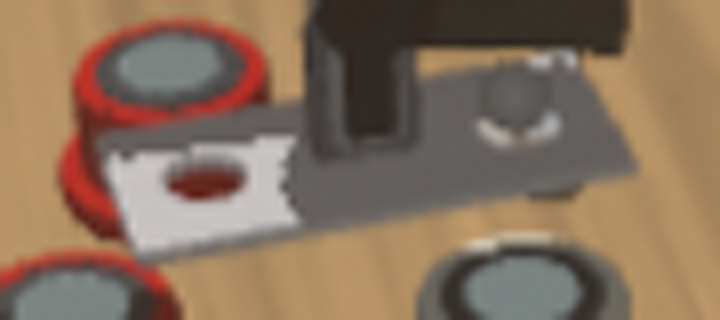

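The hole and corners lie within about 1 px of the expected level pose, and the pocket-to-lens offset agrees to about 1–2 mm. I'm lowering 12 mm and letting it settle.

>>> carry_out(
  increments=[0, 0, 0.002, 0, 0, 0, -1, 0, 0, 0.006, 0, 0, 0, -1, 0, 0, 0.012, 0, 0, 0, -1, 0.001, 0, 0.018, 0, 0, 0, -1, 0.001, 0, 0.024, 0, 0, 0, -1, 0.001, 0, 0.028, 0, 0, 0, -1, 0.001, 0, 0.03, 0, 0, 0, -1, 0.001, 0, 0.03, 0, 0, 0, -1, 0.001, 0, 0.03, 0, 0, 0, -1, 0.001, 0, 0.03, 0, 0, 0, -1],
)

```text
time: 24.3
tool_pos: [457.9, 23.3, 110.2]
tcp_rot: [180.0, -0.0, 4.2]
ft_force: [0.0, 0.3, -2.2]
finger_gap: 11.7
grip_force: 58.4
```

>>> carry_out(
  increments=[0, 0, 0, 0, 0, 0, -1, 0, 0, 0, 0, 0, 0, -1, 0, 0, 0, 0, 0, 0, -1, 0, 0, 0, 0, 0, 0, -1, 0, 0, 0, 0, 0, 0, -1, 0, 0, 0, 0, 0, 0, -1, 0, 0, 0, 0, 0, 0, -1, 0, 0, 0, 0, 0, 0, -1, 0, 0, 0, 0, 0, 0, -1, 0, 0, 0, 0, 0, 0, -1],
)

```text
time: 25.55
tool_pos: [457.9, 23.3, 110.1]
tcp_rot: [180.0, -0.0, 4.2]
ft_force: [0.1, 0.2, -0.9]
finger_gap: 11.2
grip_force: 58.4
```

```bash
python3 - <<'E'
from h import *
applied([.001,0,.03],[0,0,0])
st()
a=viewer.snapshot("side")[:,:,::-1];cv2.imwrite("pics/p9.png",cv2.resize(a[150:250,180:290],None,fx=6,fy=6,interpolation=cv2.INTER_CUBIC))
print(proj("side",[506,26.5,99]),proj("side",[506,26.5,49]))
E
```

```text
t 25.55 tcp [457.9  23.3 110.1] rpy [180.    -0.     4.21] cmd [457.9  23.3 110.1] yaw [180.     0.     4.21] gap 11.2 grip 58.408344984054565 F [ 0.1  0.2 -0.9] q6 [-3.5 82.3]
[243.92800298 199.82967315] [244.19283168 216.33836293]
```

View pics/p9.png

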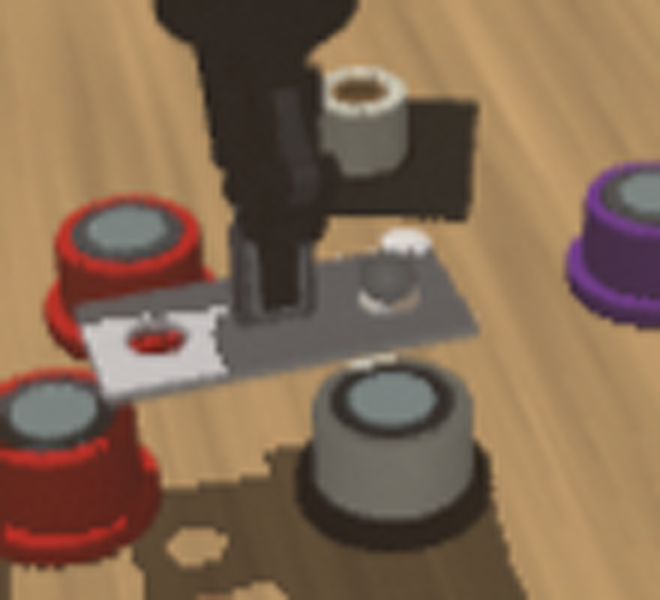

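The final crop shows the ball in its pocket at about (244.8,199), directly above the lens at (245.0,216.5). The tray is level, the roll stands on the mat and nothing touches the viewer. I'm handing in.

```bash
python3 -c "
from bench import order;print(order.hand_in())"
```

```text
the job is handed in; nothing more can be done
None
```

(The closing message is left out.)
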